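# Load the long lock cylinder into the sprung staking clamp

## Task

Turn the parts carousel by its wing knob until the long-barrelled lock cylinder stands in the gap of the keeper rail facing the robot, and swing the clamp's hand lever over so that its jaws stay open. Then lift that cylinder out and push its tail home between the jaws, upright and with its foot down on the fixture plate, and keep hold of it until the jaws have snapped shut on the tail before letting go. Leave the two other parts standing in the carousel and the latch rotor and lock lever lying as they are.

Things in the scene. Friction and masses are not known exactly. Their poses are not given: they have to be found in the camera images.
- wing (a point): centre of the carousel's wing knob: black bar 70 mm long (along this point's x), 16 mm thick (y), 26 mm tall, on a 14 mm stem on the carousel's axis, this point 150 mm above the shelf. Gripped across its 16 mm from above it turns the dial
- dial (a joint): carousel dial angle, rad, 0 at the start, growing anticlockwise from above, limits +-3.1; light friction (0.06 N m), stays where left. Green painted disc 276 mm across, top 40 mm above the shelf, five cups 72 degrees apart, 105 mm from the axis; an empty one is at the gap at first. A turn of 1.05 to 1.45 rad left or right brings the wanted part to the gap
- pick_gap (a point): middle of the gap in the carousel's keeper rail, on the robot's side, 105 mm from the dial's axis, at the cups' floor height (40 mm); its x axis points to the dial's axis. The rail, an 8 mm steel rod 105 mm from the axis, 132 mm above the shelf, with three posts outside the dial, runs over all cups except within 55 degrees either side of the gap
- long_cylinder: wanted part: silver lock cylinder 80 mm tall, about 200 g, upright: steel tail 16 mm diameter, 40 mm long below; barrel 28 mm diameter, 40 mm long above, key slot in its top. Origin at the centre of its foot, z along its axis. Starts in the first cup left or right of the gap; cup bore 18.4 mm, floor 40 mm, rim 66 mm above the shelf
- short_cylinder: similar cylinder, only 58 mm tall: tail 16 by 40 mm, barrel 28 by 18 mm; in the cup on the other side of the gap. Origin at the centre of its foot. Stays upright in the carousel
- plain_pin: plain steel pin 16 mm in diameter, 70 mm tall, no barrel, in a rear cup. Origin at the centre of its foot. Stays upright in the carousel
- clamp: staking fixture bolted to the shelf: plate 20 mm high with a two-jaw sprung clamp, mouth to the robot. x: direction in which a part is pushed in, y left, z up; origin at shelf height under the seat. Plate spans x -53 to 97, y +-65 mm. Jaws and vee plates lie 23 to 55 mm above the shelf, the vee block and spring strut behind them are no higher
- seat (a point): on top of the plate (20 mm above the shelf), where the centre of the tail's foot belongs when it is home against the vee; axes as the clamp's. Open jaws: toes 26 mm ahead of here, 38 mm apart; the tail meets the jaws' heels 24 mm ahead of here, and pushed on (about 10 N) it turns the jaws, which snap over it some 16 mm before home and press it into the vee
- lever_grip (a point): point on the clamp's hand lever, a black upright post 15 mm in diameter from 33 to 99 mm above the shelf; this point is on its axis, 78 mm high, 75 mm from the left jaw's pivot at x 2, y 34 mm of the clamp's frame. Shut, the lever stands out to the clamp's +y; pushed towards the clamp's +x (clockwise from above, 5 to 8 N) it opens both jaws
- jaw_l (a joint): angle of the left jaw with its lever, rad; the right jaw is geared to it. 0 shut and empty (as at the start), about 0.12 shut on the tail, 0.92 fully open. Over-centre spring: above 0.62 the jaws spring open and stay open, below it they spring shut
- latch_rotor: bystander: bronze forked latch rotor, about 67 by 48 mm, 14 mm high, lying on the shelf; origin under its hub
- lock_lever: bystander: silver zinc lock lever, about 90 mm long, 8 mm high, lying on the shelf; origin under its round end, x along the arm

How it is judged:
By the outcome, as a careful person would: the job done as asked, in the order asked, and still so for the second after the job is handed in, with the robot touching nothing.
It also fails if it takes over 58 s, if anything falls off the work surface, if the arm or the gripper's body presses on something with over 40 N, if the wrist force passes 120 N, or if a joint passes its speed limit or range.

## Robot

A 6-joint arm with a two-finger parallel gripper is mounted at the origin on the work surface. World frame = base frame: x ahead of the robot, y to its left, z up, the work surface at z = 0. Lengths are in m, angles in rad, forces in N, time in s.
With the tool pointing down it reaches from about 0.35 to 0.875 m from the base axis. Payload 15.5 kg.
Tool frame: the origin (TCP) lies midway between the tips of the shut fingers; the grasp point (between the pads) lies 19 mm behind it (robot.grip_depth is the distance from the TCP to the grasp point, in m); z points along the fingers, y is the line along which they close (so a half turn about z gives the same grasp; the last joint's range is limited). The gripper opens to 85 mm and grips with 20 to 120 N. Pads are 22 mm wide; open, the fingers measure 114 mm over their backs; the gripper's body (76 mm by 85 mm) begins 54 mm behind the grasp point. The pads swing forward as they close: fully open they stand 13 mm farther back than shut.
Start: joints at [1.107, 0.494, 1.345, -0, 1.302, -0.096], TCP at [0.225, 0.583, 0.231] pointing down, gripper open.
Joint ranges: [-2.91, 2.91], [-0.82, 2.16], [0.22, 2.67], [-1.22, 4.37], [0.12, 2.79], [-3.08, 3.08]. Speed limits (rad/s): [1.89, 1.89, 2.57, 3.01, 3.01, 3.01].

## Interface

Orientations are given as a rotation vector (axis times angle).
In Python, from workcell import robot, sensors, grab_frame, calibration gives the robot as it stands (robot), with the cameras as plain functions and the readings (sensors).
- The arm moves only by the tool step_hand, called after "Call:" by a JSON object that holds its "fn" and its "kwargs", one argument or row to a line. Schema: {"type":"object","properties":{"deltas":{"type":"array","items":{"type":"object","properties":{"aperture":{"type":"number"},"sx":{"type":"number"},"sy":{"type":"number"},"sz":{"type":"number"},"rx":{"type":"number"},"ry":{"type":"number"},"rz":{"type":"number"}},"additionalProperties":false,"required":["aperture"]},"minItems":1,"maxItems":5},"only":{"type":"string"},"quiet":{"type":"boolean"},"lines":{"type":"string"}},"required":["deltas"],"additionalProperties":false}. deltas is a list of rows, 1 to 5 of them, each an object with the fields aperture (the finger opening in m), sx, sy, sz (the shift in parts of the range, where 1.0 means 0.75 m), rx, ry, rz (a rotation vector in fractions of the full range, 1 being 4 rad); a field left out counts as zero (the opening has to be given); each row is the pose to reach, as a shift and turn from the pose commanded when the call began, along the tool's axes at that moment; what a row does not reach only later rows make up. A row lasts 1/8 s, in which the tool goes at most 0.0625 m and 0.188 rad, less where a joint would pass 70% of its speed; a pose out of reach is approached as far as the arm can. The fingers move at their own pace and stop on an object; the grip force is fixed at half the most. Time passes only in rows, so rows that do not move let the fingers close. The tool returns the time, the measured TCP pose, the force, the opening and the grip force at its end. only (a regular expression) keeps the lines of the reply that match it, lines (a string "A,B") keeps lines A to B, and quiet returns only ok. A shift or turn number past 1, either way, is cut back to 1. Input that does not fit is refused with a message, and nothing moves.
- sensors.state(): the state, without advancing time (a new reading comes with each control period).
- grab_frame(name): name is "scene" or "top" or "wrist"; returns (picture, depth): 400x640x3 uint8, red, green, blue; 400x640 float32, m along the optical axis (not along the pixel's ray), 0 where there is no reading.
- calibration(name): a dict with "vertical_fov" (degrees; the focal length in pixels is half the picture's height over the tangent of half this angle, whatever the lens; pixels are square), "cx", "cy" (the principal point, pixels), "k1" (the pictures are not rectified: a ray, as slopes to the right and down, at radius r is drawn at 1 + k1 r^2 times it, then the intrinsics apply), "rvec" (rotation vector, rad) and "tvec" (3), from world to camera coordinates, as OpenCV has them; the wrist camera has in their place "tool_from_camera" (4x4, takes a point from camera to tool coordinates, whose origin is the TCP and whose axes are the flange's). Camera axes: x right, y down, z forward; pixel columns grow to the right and rows downward; lengths in m; the calibration is good to about 2 mm. A picture is of the moment at which its call begins: read the wrist's pose just before it. calibration takes no time and is no camera call.
- robot.close_job(): hands the job in; it is judged then, once.
The state is a dict: "time_s": time; "joint_positions": joint angles; "joint_velocities": joint speeds; "effort": joint torques, N m; "ee_pos": TCP position; "tcp_rot": TCP orientation; "ft_force": force on the tool from outside, world axes, zero at the start; "wrist_torque": the same for the moment, N m; "opening": finger opening in m; "grip_force": force on a finger pad.
Only numpy, scipy, OpenCV 4.12 (cv2) and the standard library are available. Lean on these libraries where they do the work, as an engineer would, in place of code of your own. Each camera call takes 0.05 s, during which the arm holds its last target. There are 200 camera calls.

## Working session

There is one attempt and no reset: what is moved stays moved. The work goes in short steps, Python scripts to look and compute and a tool call to move; the robot and the scene stay as the last step left them, time stands still between calls to the robot, and variables do not carry over. Pictures are saved under pics/ and viewed, at most 13 in all, crops included, and the job is handed in when it is done.

```bash
ls; mkdir -p pics
```

Run:
```python
from workcell import robot, sensors, grab_frame, calibration
import cv2,numpy as np
print(sensors.state())
for n in("scene","top"):
    p,d=grab_frame(n); cv2.imwrite(f"pics/{n}0.png",p[:,:,::-1]); np.save(f"pics/{n}0.npy",d); print(n,calibration(n))
print(calibration("wrist"))
```

```text
pics
workcell.py
{'time_s': 0.0, 'joint_positions': array([ 1.10648311e+00,  4.94174236e-01,  1.34614564e+00, -2.59982815e-05,
        1.30250174e+00, -9.55112578e-02]), 'joint_velocities': array([ 0.00024316,  0.00140042,  0.00077083, -0.00052478, -0.00070615,
       -0.00054032]), 'effort': array([ 3.72425027e-03, -8.82169318e+01, -3.83874571e+01, -7.86625719e-05,
        1.00132608e-02, -4.54316584e-08]), 'ee_pos': array([0.22515684, 0.58263908, 0.23070091]), 'tcp_rot': array([-5.75966602e-01, -3.08802227e+00,  1.86599864e-03]), 'ft_force': array([0.36260024, 0.92033429, 0.27402651]), 'wrist_torque': array([-0.00053336,  0.06545559,  0.02129335]), 'grip_force': 0.0, 'opening': 0.08550694750486924}
scene {'vertical_fov': 55.056271867407304, 'cx': 319.1933942221614, 'cy': 197.86722834971468, 'k1': -0.04670691744201553, 'rvec': array([ 1.9369305 ,  1.36296421, -0.63850477]), 'tvec': array([-0.2497191 , -0.25321676,  1.24271087])}
top {'vertical_fov': 46.32196549394371, 'cx': 315.9168070493351, 'cy': 199.87252645358578, 'k1': -0.06679792637752291, 'rvec': array([ 2.11897015, -2.18186535,  0.1580139 ]), 'tvec': array([0.07258815, 0.57084987, 1.05047875])}
{'vertical_fov': 61.666903766023964, 'cx': 318.68545330912195, 'cy': 195.9135217360955, 'k1': -0.005502715984447972, 'tool_from_camera': array([[-9.95868434e-04, -9.53561011e-01, -3.01198285e-01,
         7.73545987e-02],
       [ 9.99999407e-01, -1.08231413e-03,  1.20135857e-04,
        -5.69350712e-04],
       [-4.40548030e-04, -3.01197987e-01,  9.53561523e-01,
        -1.42047067e-01],
       [ 0.00000000e+00,  0.00000000e+00,  0.00000000e+00,
         1.00000000e+00]])}
```

View pics/scene0.png

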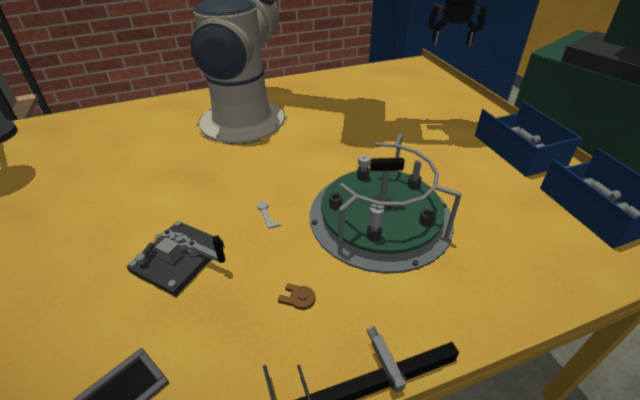

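View pics/top0.png

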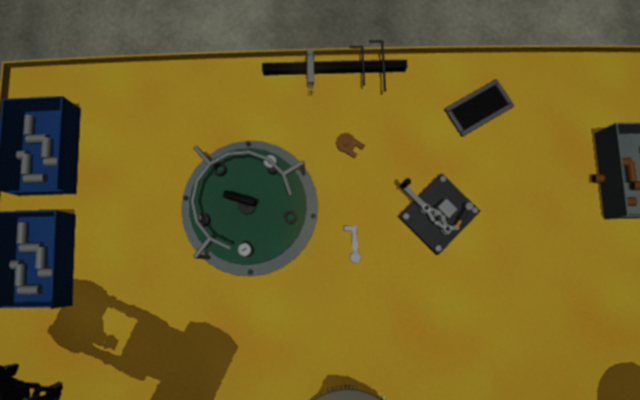

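Create h.py:
```python
import numpy as np,cv2
from workcell import robot, sensors, grab_frame, calibration
from scipy.spatial.transform import Rotation as R
def cam(n,st=None):
    c=calibration(n);f=200/np.tan(np.radians(c["vertical_fov"])/2)
    if n=="wrist":
        T=np.eye(4);T[:3,:3]=R.from_rotvec(st["tcp_rot"]).as_matrix();T[:3,3]=st["ee_pos"]
        T=T@c["tool_from_camera"];Rw=T[:3,:3];o=T[:3,3]
    else:
        Rw=R.from_rotvec(c["rvec"]).as_matrix().T;o=-Rw@c["tvec"]
    K=np.array([[f,0,c["cx"]],[0,f,c["cy"]],[0,0,1]]);return K,np.array([c["k1"],0,0,0.]),Rw,o
def ray(C,uv):
    K,D,Rw,o=C;q=cv2.undistortPoints(np.array(uv,float).reshape(-1,1,2),K,D).reshape(-1,2)
    return np.c_[q,np.ones(len(q))]@Rw.T
def atz(C,uv,z):
    r=ray(C,uv);return C[3]+r*((z-C[3][2])/r[:,2])[:,None]
def cloud(C,d):
    v,u=np.mgrid[:400,:640];r=ray(C,np.stack([u,v],-1).reshape(-1,2))
    P=(C[3]+r*d.reshape(-1,1)).reshape(400,640,3);P[d==0]=np.nan;return P
def totool(v,st=None):
    return R.from_rotvec((st or sensors.state())["tcp_rot"]).as_matrix().T@np.array(v)
```

Run:
```python
from h import *
C=cam("top");d=np.load("pics/top0.npy");P=cloud(C,d);p=cv2.imread("pics/top0.png")
for uv in[(270,161),(245,249),(204,218),(240,198),(220,170),(290,217),(402,184),(345,240),(350,140)]:
    u,v=uv;print(uv,np.round(np.nanmedian(P[v-2:v+3,u-2:u+3].reshape(-1,3),0),4), np.round(np.nanmax(P[v-6:v+7,u-6:u+7,2]),4))
g=lambda c:np.clip(c.astype(float)*1.8,0,255).astype(np.uint8)
a=cv2.resize(g(p[130:285,175:330]),None,fx=3.6,fy=3.6,interpolation=3)
cv2.imwrite("pics/c1.png",a)
b=cv2.resize(g(p[165:265,385:495]),None,fx=5.5,fy=5.5,interpolation=3)
cv2.imwrite("pics/c2.png",b)
```

```text
(270, 161) [0.6463 0.1528 0.1354] 0.1405
(245, 249) [0.4609 0.2138 0.0992] 0.1033
(204, 218) [0.5333 0.3085 0.0787] 0.1382
(240, 198) [0.5635 0.2139 0.1642] 0.1674
(220, 170) [0.6503 0.2779 0.0422] 0.071
(290, 217) [0.5343 0.1172 0.0414] 0.0718
(402, 184) [ 0.5997 -0.1422  0.064 ] 0.1033
(345, 240) [ 0.4794 -0.0111  0.0018] 0.0098
(350, 140) [ 0.7226 -0.0319  0.0113] 0.0196
```

View pics/c1.png

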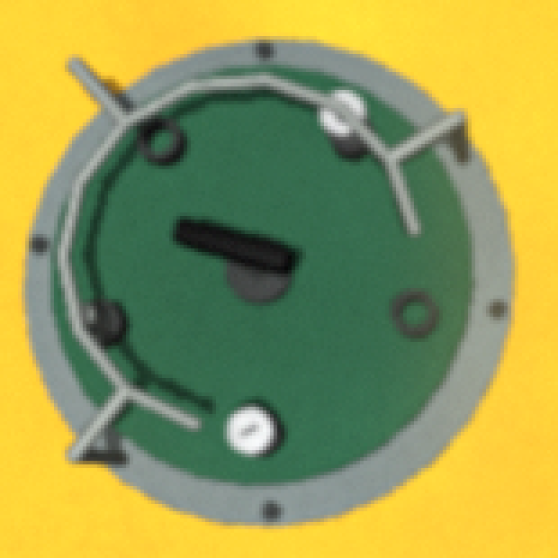

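View pics/c2.png

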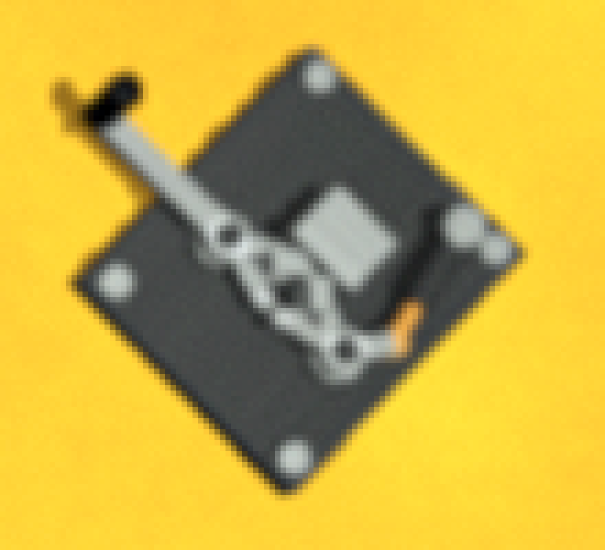

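Run:
```python
from h import *
C=cam("top");d=np.load("pics/top0.npy");P=cloud(C,d)
f=lambda L,s,o:[((x+.5)/s-.5+o[0],(y+.5)/s-.5+o[1]) for x,y in L]
A=lambda L,z:atz(C,f(L,3.6,(175,130)),z)
B=lambda L,z:atz(C,f(L,5.5,(385,165)),z)
print("z plate",np.nanmedian(P[228:236,405:425,2]), "table",np.nanmedian(P[200:210,340:360,2]), "dial",np.nanmedian(P[230:238,260:275,2]))
c=B([(75,284),(312,50),(523,252),(287,492)],.02)[:,:2]; print("corners",c.round(4))
m=np.array([[-53,65],[97,65],[97,-65],[-53,-65]])/1e3
H=(m-m.mean(0)).T@(c-c.mean(0));th=np.arctan2(H[0,1]-H[1,0],H[0,0]+H[1,1])
Rm=np.array([[np.cos(th),-np.sin(th)],[np.sin(th),np.cos(th)]]);o=c.mean(0)-Rm@m.mean(0)
print("clamp",o,th,"res",((m@Rm.T+o-c)*1e3).round(1))
inv=lambda p:((p[:,:2]-o)@Rm*1e3).round(1)
print("pivots@50",inv(B([(228,236),(344,348)],.053)))
print("lever top",inv(B([(127,88)],.099)),B([(127,88)],.099))
# bolts ring of the base plate at ? z ; cups at .066 ; parts
print("cups",A([(163,143),(415,315),(104,321)],.066).round(4))
print("short top",A([(252,429)],.098).round(4),"long top",A([(343,112)],.120).round(4))
print("wing ends",A([(176,229),(298,260)],.163).round(4))
print("bolts",A([(264,49),(498,310),(271,512),(39,243)],.01).round(4))
# depth-based wing and rail
Q=P[130:285,175:330].reshape(-1,3);w=Q[(Q[:,2]>.155)&(Q[:,2]<.172)];print("wing n",len(w),w.mean(0).round(4));q=w[:,:2]-w[:,:2].mean(0);e=np.linalg.svd(q,full_matrices=False)[2];print(e[0],np.ptp(q@e[0]),np.ptp(q@e[1]))
r=Q[(Q[:,2]>.126)&(Q[:,2]<.142)];
def fit(x):
    a=np.c_[2*x[:,:2],np.ones(len(x))];s=np.linalg.lstsq(a,(x[:,:2]**2).sum(1),rcond=None)[0];return s[:2],np.sqrt(s[2]+s[0]**2+s[1]**2)
cc=w[:,:2].mean(0)
rr=r[abs(np.hypot(*(r[:,:2]-cc).T)-.105)<.012];cc,ra=fit(rr);rr=r[abs(np.hypot(*(r[:,:2]-cc).T)-.105)<.008];cc,ra=fit(rr);print("rail",len(rr),cc,ra)
t=np.sort(np.degrees(np.arctan2(rr[:,1]-cc[1],rr[:,0]-cc[0]))%360);g=np.diff(np.r_[t,t[0]+360]);i=g.argmax();print("gap",t[i],g[i],(t[i]+g[i]/2)%360)
for n,p in zip(["cupA","cupGap","pin","short","long"],np.r_[A([(163,143),(415,315),(104,321)],.066),A([(252,429)],.098),A([(343,112)],.120)]):
    v=p[:2]-cc;print(n,np.hypot(*v),np.degrees(np.arctan2(v[1],v[0]))%360)
```

```text
z plate 0.01795705004004755 table 0.0010638360368142585 dial 0.041411011865966185
corners [[ 0.5308 -0.1383]
 [ 0.6306 -0.2483]
 [ 0.5388 -0.3351]
 [ 0.4387 -0.2247]]
clamp [ 0.51980128 -0.2204399 ] -0.8261009748940479 res [[ 0.9  0.9]
 [ 2.7  0.6]
 [-1.1 -0.7]
 [-2.6 -0.8]]
pivots@50 [[  1.   34.4]
 [  1.9 -32.6]]
lever top [[  3.2 108.6]] [[ 0.60180753 -0.14923133  0.099     ]]
cups [[0.6465 0.2751 0.066 ]
 [0.5313 0.1161 0.066 ]
 [0.5331 0.3125 0.066 ]]
short top [[0.4613 0.2148 0.098 ]] long top [[0.6508 0.1546 0.12  ]]
wing ends [[0.5747 0.2481 0.163 ]
 [0.5546 0.1778 0.163 ]]
bolts [[0.7216 0.2176 0.01  ]
 [0.539  0.0638 0.01  ]
 [0.4105 0.2159 0.01  ]
 [0.5928 0.3698 0.01  ]]
wing n 253 [0.5656 0.2158 0.1635]
[0.31099872 0.95041033] 0.06762463796407442 0.01641488080528536
rail 823 [0.5653495  0.21631549] 0.10319020937111739
gap 167.13772962981832 107.12036437067323 220.69791181515495
cupA 0.10019717633773724 35.92981288556541
cupGap 0.10583573580969298 251.22248493833263
pin 0.10150840482106087 108.55158624073174
short 0.1040226046535819 180.84251077233037
long 0.1054096910387929 324.1318113424699
```

The rows are not in the units I measure in: shifts go in shares of 0.75 m and turns go in shares of 4 rad. I convert before sending: -0.281 m / 0.75 = -0.3747, -0.137 m / 0.75 = -0.1827, 0.94 rad / 4 = 0.235.

Call:
{"fn": "step_hand", "kwargs": {
  "deltas": [
    {"aperture":0.085,"sx":-0.3747,"sy":-0.1827,"rz":0.235},
    {"aperture":0.085,"sx":-0.3747,"sy":-0.1827,"rz":0.235},
    {"aperture":0.085,"sx":-0.3747,"sy":-0.1827,"rz":0.235},
    {"aperture":0.085,"sx":-0.3747,"sy":-0.1827,"rz":0.235},
    {"aperture":0.085,"sx":-0.3747,"sy":-0.1827,"rz":0.235}
  ]
}}

```text
time_s: 0.72
ee_pos: [0.439, 0.3523, 0.2311]
tcp_rot: [-1.917, -2.489, 0.0]
ft_force: [0.3, 0.1, 0.7]
opening: 0.0848
grip_force: 0.0
```

Run:
```python
from h import *
C=cam("scene");d=np.load("pics/scene0.npy");P=cloud(C,d);Q=P[120:270,300:480].reshape(-1,3)
for zr in((.126,.142),(.130,.142)):
    r=Q[(Q[:,2]>zr[0])&(Q[:,2]<zr[1])];cc=np.array([.5655,.2162]);rad=np.hypot(*(r[:,:2]-cc).T);rr=r[abs(rad-.105)<.01]
    t=np.degrees(np.arctan2(rr[:,1]-cc[1],rr[:,0]-cc[0]))%360;print(np.histogram(t,np.arange(0,361,15))[0],rr[:,2].mean())
s=sensors.state();p,d=grab_frame("wrist");cv2.imwrite("pics/w1.png",np.clip(p[:,:,::-1]*1.5,0,255));np.save("pics/w1.npy",d);np.save("pics/w1s.npy",s,allow_pickle=True)
```

```text
[53 40 58 33 29 29 38 38 41 47 39  8  0  0  0  0  0  0 34 46 66 59 69 55] 0.13534302344145513
[53 40 57 33 29 29 36 37 38 45 39  7  0  0  0  0  0  0 34 46 66 59 69 55] 0.1354212544227805[ WARN:0@1.915] global loadsave.cpp:1063 imwrite_ Unsupported depth image for selected encoder is fallbacked to CV_8U.
```

View pics/w1.png

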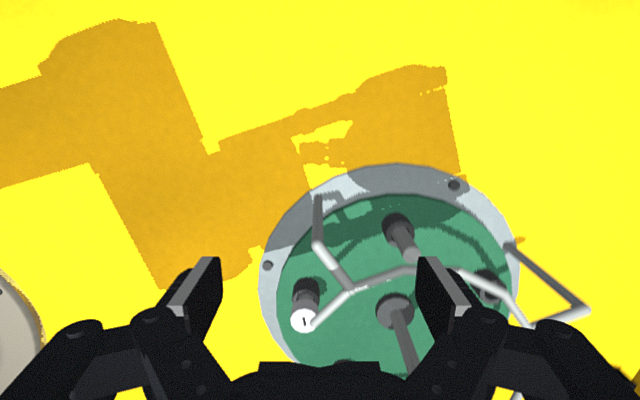

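Run:
```python
from h import *
C=cam("scene");cc=np.array([.5655,.2162])
for n,uv,z in [("short",(364,158),.098),("long",(377,208),.12),("empty",(335,199),.066),("rear empty",(427,213),.066),("pin",(415,162),.11),("railend a",(377,143),.132),("railend b",(341,186),.132)]:
    p=atz(C,[uv],z)[0,:2];v=p-cc;print(n,p.round(3),np.hypot(*v).round(3),np.degrees(np.arctan2(v[1],v[0])).round(1)%360)
s=np.load("pics/w1s.npy",allow_pickle=True).item();W=cam("wrist",s)
P=cloud(W,np.load("pics/w1.npy"))
for n,uv,z in [("short",(303,320),.098),("pin cup",(398,222),.066),("railend",(308,328),.132)]:
    p=atz(W,[uv],z)[0,:2];v=p-cc;print(n,p.round(3),np.hypot(*v).round(3),np.degrees(np.arctan2(v[1],v[0])).round(1)%360)
p=P[316:324,299:307].reshape(-1,3);print(np.nanmedian(p,0))
p,d=grab_frame("scene");p=np.clip(p[:,:,::-1].astype(float)*1.5,0,255).astype(np.uint8);cv2.imwrite("pics/s2.png",cv2.resize(p[120:270,300:480],None,fx=4,fy=4,interpolation=3))
```

```text
short [0.461 0.215] 0.105 180.7
long [0.651 0.154] 0.105 324.0
empty [0.54  0.112] 0.108 256.6
rear empty [0.649 0.276] 0.103 35.8
pin [0.531 0.309] 0.099 110.5
railend a [0.46  0.246] 0.11 164.2
railend b [0.578 0.109] 0.108 276.8
short [0.458 0.216] 0.107 180.3
pin cup [0.526 0.326] 0.117 109.7
railend [0.46  0.235] 0.107 170.0
[0.45786154 0.21551681 0.09751576]
```

View pics/s2.png

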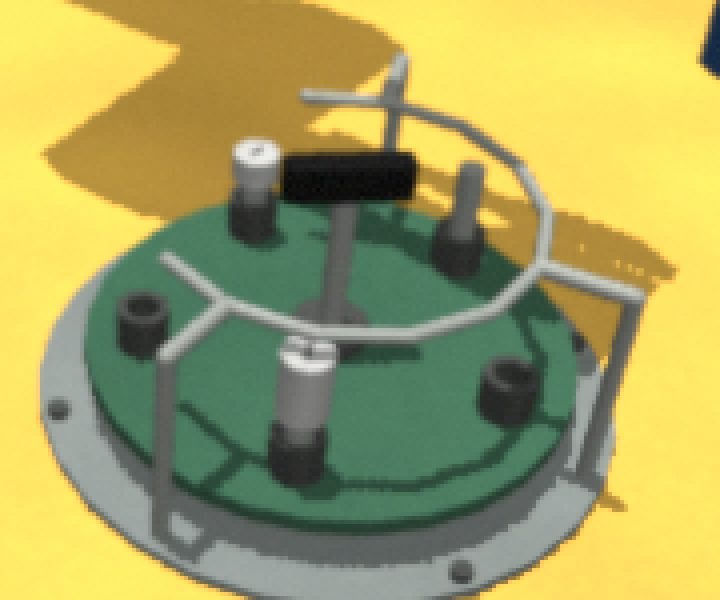

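Converted, -0.164 m / 0.75 = -0.2187, 0.0875 m / 0.75 = 0.1167, 0.555 rad / 4 = 0.1388.

Call:
{"fn": "step_hand", "kwargs": {
  "deltas": [
    {"aperture":0.05,"sx":-0.2187,"sy":0.1167,"rz":0.1388},
    {"aperture":0.05,"sx":-0.2187,"sy":0.1167,"rz":0.1388},
    {"aperture":0.05,"sx":-0.2187,"sy":0.1167,"sz":0.04,"rz":0.1388},
    {"aperture":0.05,"sx":-0.2187,"sy":0.1167,"sz":0.04,"rz":0.1388}
  ]
}}

```text
time_s: 1.32
ee_pos: [0.5664, 0.2157, 0.1991]
tcp_rot: [-2.524, -1.869, 0.004]
ft_force: [-0.1, 0.2, 0.1]
opening: 0.0499
grip_force: 0.0
```

Run:
```python
from h import *
s=sensors.state();print(s["ee_pos"],s["tcp_rot"],s["opening"],s["joint_positions"].round(3))
p,d=grab_frame("wrist");C=cam("wrist",s);P=cloud(C,d).reshape(-1,3);col=p.reshape(-1,3)
m=(abs(P[:,2]-.163)<.008)&(np.hypot(P[:,0]-.5655,P[:,1]-.216)<.05)&(col.max(1)<90);w=P[m]
q=w[:,:2]-w[:,:2].mean(0);e=np.linalg.svd(q,full_matrices=False)[2];print(len(w),w.mean(0),np.degrees(np.arctan2(e[0][1],e[0][0])),np.ptp(q@e[0]),np.ptp(q@e[1]))
print("tool y deg",np.degrees(np.arctan2(*R.from_rotvec(s["tcp_rot"]).as_matrix()[[1,0],1])))
cv2.imwrite("pics/w3.png",np.clip(p[:,:,::-1].astype(float)*1.5,0,255))
```

```text
[0.5663661  0.21570685 0.19911391] [-2.52441315 -1.86902032  0.00430537] 0.0499403209432292 [ 0.266  0.5    1.432 -0.     1.213  0.562]
2990 [0.56538726 0.21940065 0.16164557] -107.89766529360689 0.06941888451725947 0.015828888339914193
tool y deg -16.96923503718965[ WARN:0@1.767] global loadsave.cpp:1063 imwrite_ Unsupported depth image for selected encoder is fallbacked to CV_8U.
```

View pics/w3.png

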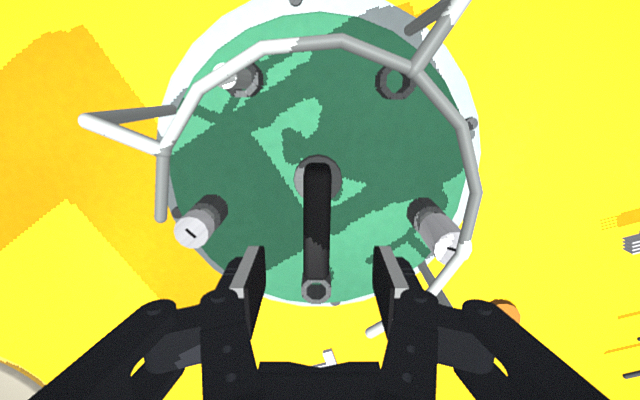

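Converted, 0.066 m / 0.75 = 0.088, 0.05 m / 0.75 = 0.0667.

Call:
{"fn": "step_hand", "kwargs": {
  "deltas": [
    {"aperture":0.05,"sz":0.0667},
    {"aperture":0.05,"sz":0.088},
    {"aperture":0.05,"sz":0.088},
    {"aperture":0.0,"sz":0.088},
    {"aperture":0.0,"sz":0.088}
  ]
}}

```text
time_s: 2.0
ee_pos: [0.566, 0.219, 0.1368]
tcp_rot: [2.519, 1.877, 0.003]
ft_force: [-8.3, 0.5, 32.5]
opening: 0.0147
grip_force: 59.4
```

Call:
{"fn": "step_hand", "kwargs": {
  "deltas": [
    {"aperture":0},
    {"aperture":0}
  ]
}}

```text
time_s: 2.25
ee_pos: [0.5659, 0.2189, 0.1369]
tcp_rot: [2.519, 1.876, 0.004]
ft_force: [-2.5, 1.2, 8.9]
opening: 0.0148
grip_force: 59.2
```

Converted, 0.6 rad / 4 = 0.15.

Call:
{"fn": "step_hand", "kwargs": {
  "deltas": [
    {"aperture":0,"rz":0.0375},
    {"aperture":0,"rz":0.075},
    {"aperture":0,"rz":0.1125},
    {"aperture":0,"rz":0.15},
    {"aperture":0,"rz":0.15}
  ]
}}

```text
time_s: 2.88
ee_pos: [0.5673, 0.2181, 0.1369]
tcp_rot: [2.961, 1.044, 0.007]
ft_force: [6.3, -7.4, 4.6]
opening: 0.015
grip_force: 58.5
```

Forces are small; continue to a total of about 1.80.

Converted, 0.8 rad / 4 = 0.2.

Call:
{"fn": "step_hand", "kwargs": {
  "deltas": [
    {"aperture":0,"rz":0.04},
    {"aperture":0,"rz":0.08},
    {"aperture":0,"rz":0.12},
    {"aperture":0,"rz":0.16},
    {"aperture":0,"rz":0.2}
  ]
}}

```text
time_s: 3.5
ee_pos: [0.568, 0.216, 0.1369]
tcp_rot: [3.132, -0.196, 0.009]
ft_force: [12.6, -28.5, 3.3]
opening: 0.0148
grip_force: 59.5
```

Call:
{"fn": "step_hand", "kwargs": {
  "deltas": [
    {"aperture":0,"rz":0.035},
    {"aperture":0,"rz":0.07},
    {"aperture":0,"rz":0.1},
    {"aperture":0,"rz":0.1}
  ]
}}

```text
time_s: 4.0
ee_pos: [0.5676, 0.2149, 0.1369]
tcp_rot: [3.032, -0.81, 0.009]
ft_force: [9.6, -34.6, 6.9]
opening: 0.015
grip_force: 60.0
```

Run:
```python
from h import *
C=cam("top");p,d=grab_frame("top")
cv2.imwrite("pics/t4.png",cv2.resize(np.clip(p[130:285,175:330,::-1].astype(float)*1.8,0,255).astype(np.uint8),None,fx=3.6,fy=3.6,interpolation=3))
```

```text
(no output)
```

View pics/t4.png

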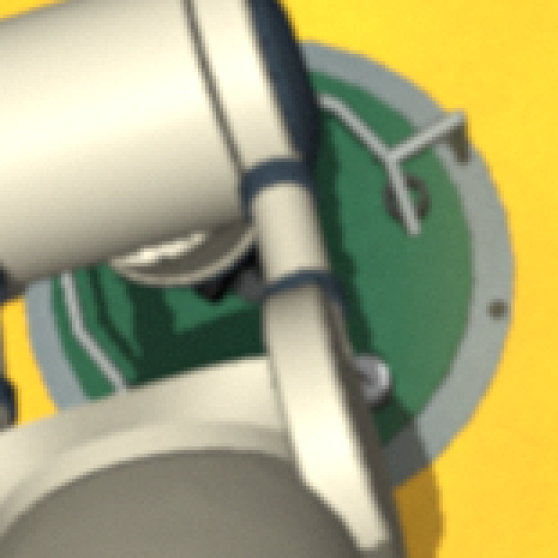

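Converted, -0.08 m / 0.75 = -0.1067, -0.04 m / 0.75 = -0.0533.

Call:
{"fn": "step_hand", "kwargs": {
  "deltas": [
    {"aperture":0.05},
    {"aperture":0.05},
    {"aperture":0.05,"sz":-0.0533},
    {"aperture":0.05,"sz":-0.1067}
  ]
}}

```text
time_s: 4.55
ee_pos: [0.5649, 0.2189, 0.2163]
tcp_rot: [3.036, -0.806, -0.001]
ft_force: [0.9, 0.5, 0.2]
opening: 0.0502
grip_force: 0.0
```

Run:
```python
from h import *
s=sensors.state();M=R.from_rotvec(s["tcp_rot"]).as_matrix();y=np.degrees(np.arctan2(M[1,1],M[0,1]));print("y",y)
p,d=grab_frame("wrist");C=cam("wrist",s);P=cloud(C,d)
cv2.imwrite("pics/w5.png",cv2.resize(np.clip(p[:,:,::-1].astype(float)*1.3,0,255).astype(np.uint8),None,fx=1,fy=1))
np.save("pics/w5.npy",P)
Q=P.reshape(-1,3);m=(abs(Q[:,2]-.12)<.006)&(np.hypot(Q[:,0]-.4863,Q[:,1]-.1473)<.04);print(m.sum(),Q[m].mean(0) if m.any() else 0)
C=cam("top");f=lambda x,y:((x+.5)/3.6-.5+175,(y+.5)/3.6-.5+130)
v=atz(C,[f(408,200)],.066)[0,:2]-[.5655,.2162];print("cup",np.hypot(*v),np.degrees(np.arctan2(v[1],v[0])))
print("to lever tool:",M.T@(np.array([.6013,-.148,.21])-s["ee_pos"]), "rz",-np.radians((-47.3-y)))
```

```text
y -119.75131208700064
994 [0.48785066 0.14663778 0.11897195]
cup 0.10488566434362802 -67.97376699320445
to lever tool: [0.21364224 0.3004702  0.00628439] rz -1.2645139433081256
```

View pics/w5.png

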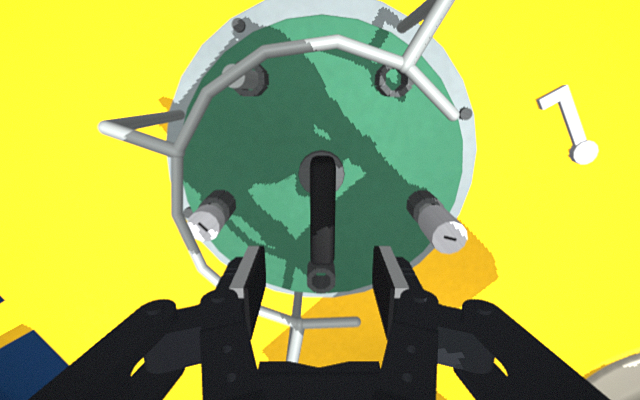

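Converted, 0.3 m / 0.75 = 0.4, 0.214 m / 0.75 = 0.2853, -1.265 rad / 4 = -0.3163.

Call:
{"fn": "step_hand", "kwargs": {
  "deltas": [
    {"aperture":0.05,"sx":0.2853,"sy":0.4,"rz":-0.3163},
    {"aperture":0.05,"sx":0.2853,"sy":0.4,"rz":-0.3163},
    {"aperture":0.05,"sx":0.2853,"sy":0.4,"rz":-0.3163},
    {"aperture":0.05,"sx":0.2853,"sy":0.4,"rz":-0.3163},
    {"aperture":0.05,"sx":0.2853,"sy":0.4,"rz":-0.3163}
  ]
}}

```text
time_s: 5.22
ee_pos: [0.5943, -0.0627, 0.2156]
tcp_rot: [-3.099, -0.516, -0.001]
ft_force: [1.7, 0.1, -0.6]
opening: 0.0501
grip_force: 0.0
```

Run:
```python
from h import *
s=sensors.state();M=R.from_rotvec(s["tcp_rot"]).as_matrix();y=np.degrees(np.arctan2(M[1,1],M[0,1]))
print("to lever tool:",M.T@(np.array([.6013,-.148,.18])-s["ee_pos"]), "rz",-np.radians((-47.3-y)))
```

```text
to lever tool: [-0.02102272  0.08297246  0.03555224] rz -0.4150805586194845
```

Converted, 0.083 m / 0.75 = 0.1107, 0.035 m / 0.75 = 0.0467, -0.415 rad / 4 = -0.1038.

Call:
{"fn": "step_hand", "kwargs": {
  "deltas": [
    {"aperture":0.05,"sx":-0.028,"sy":0.1107,"rz":-0.1038},
    {"aperture":0.05,"sx":-0.028,"sy":0.1107,"sz":0.04,"rz":-0.1038},
    {"aperture":0.05,"sx":-0.028,"sy":0.1107,"sz":0.0467,"rz":-0.1038},
    {"aperture":0.05,"sx":-0.028,"sy":0.1107,"sz":0.0467,"rz":-0.1038}
  ]
}}

```text
time_s: 5.72
ee_pos: [0.6005, -0.1466, 0.1799]
tcp_rot: [-2.929, -1.133, 0.001]
ft_force: [0.2, -0.4, 0.8]
opening: 0.0499
grip_force: 0.0
```

Run:
```python
from h import *
s=sensors.state();M=R.from_rotvec(s["tcp_rot"]).as_matrix();y=np.degrees(np.arctan2(M[1,1],M[0,1]))
p,d=grab_frame("wrist");C=cam("wrist",s);P=cloud(C,d);Q=P.reshape(-1,3);np.save("pics/w6.npy",P)
m=(abs(Q[:,2]-.098)<.008)&(np.hypot(Q[:,0]-.6013,Q[:,1]+.148)<.03);L=np.median(Q[m],0);print(m.sum(),L,Q[m].min(0),Q[m].max(0))
print("ee",s["ee_pos"],"y",y,"to lever",M.T@(np.r_[L[:2],.064]-s["ee_pos"]))
cv2.imwrite("pics/w6.png",np.clip(p[:,:,::-1].astype(float)*1.3,0,255).astype(np.uint8))
```

```text
356 [ 0.60182206 -0.14831433  0.09772429] [ 0.5940438  -0.15597053  0.0901325 ] [ 0.60808073 -0.14199864  0.10015237]
ee [ 0.60046013 -0.14656369  0.17990233] y -47.697104778674976 to lever [-0.00015017  0.00230743  0.11590049]
```

View pics/w6.png

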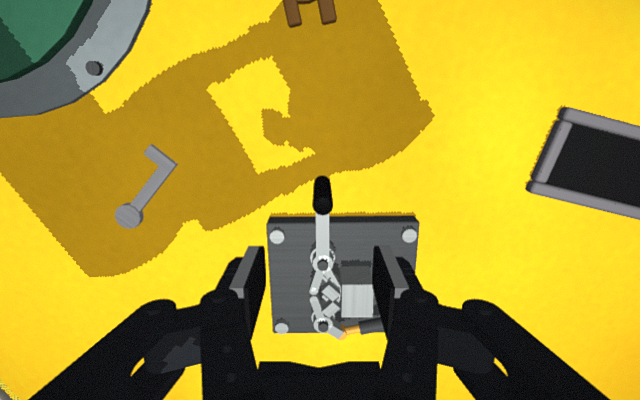

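Converted, 0.116 m / 0.75 = 0.1547, 0.1 m / 0.75 = 0.1333.

Call:
{"fn": "step_hand", "kwargs": {
  "deltas": [
    {"aperture":0.04,"sy":0.0027,"sz":0.0667},
    {"aperture":0.04,"sy":0.0027,"sz":0.1333},
    {"aperture":0.04,"sy":0.0027,"sz":0.1547},
    {"aperture":0.04,"sy":0.0027,"sz":0.1547}
  ]
}}

```text
time_s: 6.28
ee_pos: [0.6022, -0.1477, 0.0646]
tcp_rot: [-2.929, -1.134, 0.001]
ft_force: [-0.2, 0.4, 0.9]
opening: 0.04
grip_force: 0.0
```

Call:
{"fn": "step_hand", "kwargs": {
  "deltas": [
    {"aperture":0.04,"sy":0.02},
    {"aperture":0.04,"sx":-0.0027,"sy":0.0387},
    {"aperture":0.04,"sx":-0.008,"sy":0.0547},
    {"aperture":0.04,"sx":-0.016,"sy":0.0707},
    {"aperture":0.04,"sx":-0.0253,"sy":0.084}
  ]
}}

```text
time_s: 6.9
ee_pos: [0.6313, -0.209, 0.0653]
tcp_rot: [2.928, 1.134, 0.002]
ft_force: [-0.4, -0.8, 0.8]
opening: 0.0399
grip_force: 0.0
```

Converted, -0.007 m / 0.75 = -0.0093, 0.006 m / 0.75 = 0.008.

Call:
{"fn": "step_hand", "kwargs": {
  "deltas": [
    {"aperture":0.04,"sx":-0.0093,"sy":0.008},
    {"aperture":0.04,"sx":-0.0093,"sy":0.008}
  ]
}}

```text
time_s: 7.15
ee_pos: [0.629, -0.2175, 0.0643]
tcp_rot: [2.93, 1.133, -0.0]
ft_force: [0.1, 1.4, -0.7]
opening: 0.0401
grip_force: 0.0
```

Call:
{"fn": "step_hand", "kwargs": {
  "deltas": [
    {"aperture":0.05,"sz":-0.0667},
    {"aperture":0.05,"sz":-0.1333},
    {"aperture":0.05,"sx":-0.0267,"sy":-0.0533,"sz":-0.16},
    {"aperture":0.05,"sx":-0.0267,"sy":-0.08,"sz":-0.16}
  ]
}}

```text
time_s: 7.65
ee_pos: [0.5729, -0.1853, 0.1862]
tcp_rot: [2.928, 1.134, 0.002]
ft_force: [0.6, 0.5, -1.1]
opening: 0.05
grip_force: 0.0
```

Run:
```python
from h import *
s=sensors.state();M=R.from_rotvec(s["tcp_rot"]).as_matrix()
p,d=grab_frame("wrist");C=cam("wrist",s);P=cloud(C,d);Q=P.reshape(-1,3)
o=np.array([.5198,-.2204]);t=-.8261;Rm=np.array([[np.cos(t),-np.sin(t)],[np.sin(t),np.cos(t)]])
q=np.c_[(Q[:,:2]-o)@Rm,Q[:,2]]*1e3
m=(abs(q[:,2]-98)<7)&(np.hypot(q[:,0]-35,q[:,1]-90)<60);print("lever",m.sum(),np.median(q[m],0))
cv2.imwrite("pics/w7.png",np.clip(p[:,:,::-1].astype(float)*1.3,0,255).astype(np.uint8));np.save("pics/w7.npy",P)
print("to pick",M.T@(np.array([.4875,.1468,.18])-s["ee_pos"]))
```

```text
lever 355 [61.48949147 79.63099483 97.85084559]
to pick [ 0.16044652 -0.3030206   0.0057452 ]
```

View pics/w7.png

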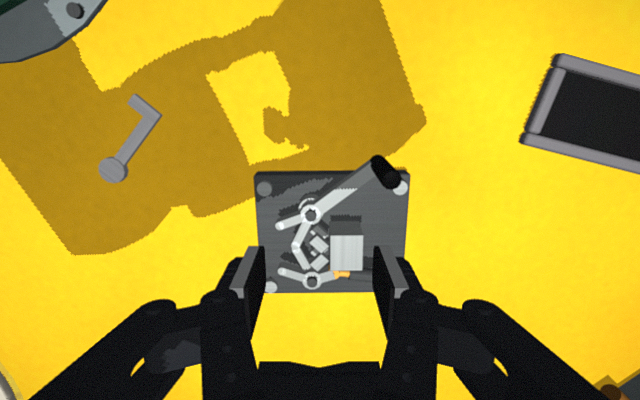

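Run:
```python
from h import *
# state at w7 time
s={"ee_pos":np.array([.5729,-.1853,.1862]),"tcp_rot":np.array([2.928,1.134,.002])};C=cam("wrist",s)
o=np.array([.5198,-.2204]);t=-.8261;Rm=np.array([[np.cos(t),-np.sin(t)],[np.sin(t),np.cos(t)]])
for n,uv,z in[("pivL 2,34",(311,214),.057),("pivR 2,-34",(313,281),.057),("cornL -53,65",(254,172),.02),("cornR 97,65",(408,172),.02),("bot -53,-65",(255,291),.02)]:
    print(n,((atz(C,[uv],z)[0,:2]-o)@Rm*1e3).round(1))
```

```text
pivL 2,34 [ 3.5 37.4]
pivR 2,-34 [  4.4 -28.5]
cornL -53,65 [-50.6  66.2]
cornR 97,65 [94.7 65.2]
bot -53,-65 [-57.9 -62.9]
```

Call:
{"fn": "step_hand", "kwargs": {
  "deltas": [
    {"aperture":0.05,"sx":0.2133,"sy":-0.404},
    {"aperture":0.05,"sx":0.2133,"sy":-0.404},
    {"aperture":0.05,"sx":0.2133,"sy":-0.404},
    {"aperture":0.05,"sx":0.2133,"sy":-0.404},
    {"aperture":0.05,"sx":0.2133,"sy":-0.404}
  ]
}}

```text
time_s: 8.32
ee_pos: [0.4952, 0.1187, 0.1843]
tcp_rot: [2.93, 1.135, 0.0]
ft_force: [1.1, -0.2, 0.1]
opening: 0.0504
grip_force: 0.0
```

Call:
{"fn": "step_hand", "kwargs": {
  "deltas": [
    {"aperture":0.05,"sx":0.036,"sy":-0.0667},
    {"aperture":0.05,"sx":0.036,"sy":-0.0667}
  ]
}}

```text
time_s: 8.57
ee_pos: [0.4809, 0.1753, 0.1843]
tcp_rot: [-2.926, -1.141, 0.0]
ft_force: [1.4, -0.1, 0.0]
opening: 0.05
grip_force: 0.0
```

Run:
```python
from h import *
s=sensors.state();M=R.from_rotvec(s["tcp_rot"]).as_matrix()
p,d=grab_frame("wrist");C=cam("wrist",s);P=cloud(C,d);Q=P.reshape(-1,3)
m=(abs(Q[:,2]-.12)<.006)&(np.hypot(Q[:,0]-.4875,Q[:,1]-.1468)<.03);L=Q[m].mean(0);print(m.sum(),L,np.ptp(Q[m],0))
print(s["ee_pos"],s["tcp_rot"],M.T@(np.r_[L[:2],.083]-s["ee_pos"]))
cv2.imwrite("pics/w8.png",np.clip(p[:,:,::-1].astype(float)*1.3,0,255).astype(np.uint8))
```

```text
1287 [0.48681086 0.14760381 0.11908586] [0.0272744  0.02816817 0.00724638]
[0.48087693 0.17530986 0.18425017] [-2.92636588e+00 -1.14134384e+00  1.77368228e-04] [-0.01440021  0.02446147  0.10123588]
```

Converted, 0.0245 m / 0.75 = 0.0327, -0.0144 m / 0.75 = -0.0192.

Call:
{"fn": "step_hand", "kwargs": {
  "deltas": [
    {"aperture":0.05,"sx":-0.0192,"sy":0.0327},
    {"aperture":0.05,"sx":-0.0192,"sy":0.0327},
    {"aperture":0.05,"sx":-0.0192,"sy":0.0327}
  ]
}}

```text
time_s: 9.0
ee_pos: [0.4881, 0.1435, 0.1842]
tcp_rot: [-2.93, -1.132, 0.0]
ft_force: [-0.2, 0.6, -0.9]
opening: 0.0501
grip_force: 0.0
```

Run:
```python
from h import *
s=sensors.state();M=R.from_rotvec(s["tcp_rot"]).as_matrix()
p,d=grab_frame("wrist");C=cam("wrist",s);P=cloud(C,d);Q=P.reshape(-1,3)
m=(abs(Q[:,2]-.12)<.006)&(np.hypot(Q[:,0]-.4875,Q[:,1]-.1468)<.03);L=Q[m].mean(0);print(m.sum(),L,np.ptp(Q[m],0))
print(s["ee_pos"],s["joint_velocities"].round(3),M.T@(np.r_[L[:2],.083]-s["ee_pos"]))
```

```text
1349 [0.48695773 0.14725355 0.11914069] [0.02789767 0.02734022 0.00762118]
[0.48814863 0.14354083 0.18424875] [ 0.017  0.002  0.001  0.001 -0.     0.002] [ 0.00161595 -0.00353936  0.10124907]
```

Converted, 0.101 m / 0.75 = 0.1347, -0.0035 m / 0.75 = -0.0047.

Call:
{"fn": "step_hand", "kwargs": {
  "deltas": [
    {"aperture":0.05,"sx":0.002,"sy":-0.0047,"sz":0.04},
    {"aperture":0.05,"sx":0.002,"sy":-0.0047,"sz":0.1067},
    {"aperture":0.05,"sx":0.002,"sy":-0.0047,"sz":0.1347},
    {"aperture":0.05,"sx":0.002,"sy":-0.0047,"sz":0.1347}
  ]
}}

```text
time_s: 9.55
ee_pos: [0.4858, 0.1477, 0.0821]
tcp_rot: [-2.929, -1.135, 0.004]
ft_force: [0.3, -0.5, 0.6]
opening: 0.05
grip_force: 0.0
```

Call:
{"fn": "step_hand", "kwargs": {
  "deltas": [
    {"aperture":0.02},
    {"aperture":0.02},
    {"aperture":0.02},
    {"aperture":0.02}
  ]
}}

```text
time_s: 10.05
ee_pos: [0.4874, 0.1479, 0.0844]
tcp_rot: [2.929, 1.134, 0.003]
ft_force: [0.1, -0.2, 9.0]
opening: 0.0268
grip_force: 58.7
```

The rows are not in the units I measure in: shifts go in shares of 0.75 m and turns go in shares of 4 rad. I convert before sending: -0.085 m / 0.75 = -0.1133, -0.05 m / 0.75 = -0.0667.

Call:
{"fn": "step_hand", "kwargs": {
  "deltas": [
    {"aperture":0.02,"sz":-0.0267},
    {"aperture":0.02,"sz":-0.0667},
    {"aperture":0.02,"sz":-0.1133},
    {"aperture":0.02,"sz":-0.1133},
    {"aperture":0.02,"sz":-0.1133}
  ]
}}

```text
time_s: 10.68
ee_pos: [0.4863, 0.1477, 0.1681]
tcp_rot: [2.93, 1.135, -0.0]
ft_force: [0.2, -0.3, -2.5]
opening: 0.0265
grip_force: 59.8
```

Run:
```python
from h import *
s=sensors.state();M=R.from_rotvec(s["tcp_rot"]).as_matrix()
t=-.8261;u=np.array([np.cos(t),np.sin(t)]);seat=np.array([.5205,-.2197])
print(np.degrees(np.arctan2(M[1,1],M[0,1])),M.T@(np.r_[seat-.044*u,.12]-s["ee_pos"]),seat-.044*u)
```

```text
-47.656196059524284 [-0.22242677  0.25054656  0.04808484] [ 0.49067906 -0.18734707]
```

Converted, 0.25 m / 0.75 = 0.3333, -0.222 m / 0.75 = -0.296.

Call:
{"fn": "step_hand", "kwargs": {
  "deltas": [
    {"aperture":0.02,"sx":-0.296,"sy":0.3333},
    {"aperture":0.02,"sx":-0.296,"sy":0.3333},
    {"aperture":0.02,"sx":-0.296,"sy":0.3333},
    {"aperture":0.02,"sx":-0.296,"sy":0.3333},
    {"aperture":0.02,"sx":-0.296,"sy":0.3333}
  ]
}}

```text
time_s: 11.3
ee_pos: [0.4898, -0.1666, 0.1672]
tcp_rot: [-2.928, -1.134, 0.002]
ft_force: [1.3, -0.1, -1.9]
opening: 0.0267
grip_force: 60.1
```

Call:
{"fn": "step_hand", "kwargs": {
  "deltas": [
    {"aperture":0.02,"sx":-0.0133,"sy":0.0147},
    {"aperture":0.02,"sx":-0.0133,"sy":0.0147},
    {"aperture":0.02,"sx":-0.0133,"sy":0.0147}
  ]
}}

```text
time_s: 11.68
ee_pos: [0.4903, -0.1784, 0.1677]
tcp_rot: [-2.928, -1.135, 0.001]
ft_force: [1.4, -0.7, -2.0]
opening: 0.0266
grip_force: 60.3
```

Run:
```python
from h import *
s=sensors.state();M=R.from_rotvec(s["tcp_rot"]).as_matrix()
t=-.8261;u=np.array([np.cos(t),np.sin(t)]);seat=np.array([.5205,-.2197])
print(M.T@(np.r_[seat-.044*u,.067]-s["ee_pos"]),s["ee_pos"])
p,d=grab_frame("wrist");cv2.imwrite("pics/w9.png",cv2.resize(np.clip(p[150:400,180:480,::-1].astype(float)*1.3,0,255).astype(np.uint8),None,fx=2.4,fy=2.4))
C=cam("wrist",s);o=seat;Rm=np.array([[np.cos(t),-np.sin(t)],[np.sin(t),np.cos(t)]]);np.save("pics/w9s.npy",s,allow_pickle=True)
```

```text
[-0.00575412  0.00704923  0.10070821] [ 0.49030215 -0.17835088  0.16771679]
```

View pics/w9.png

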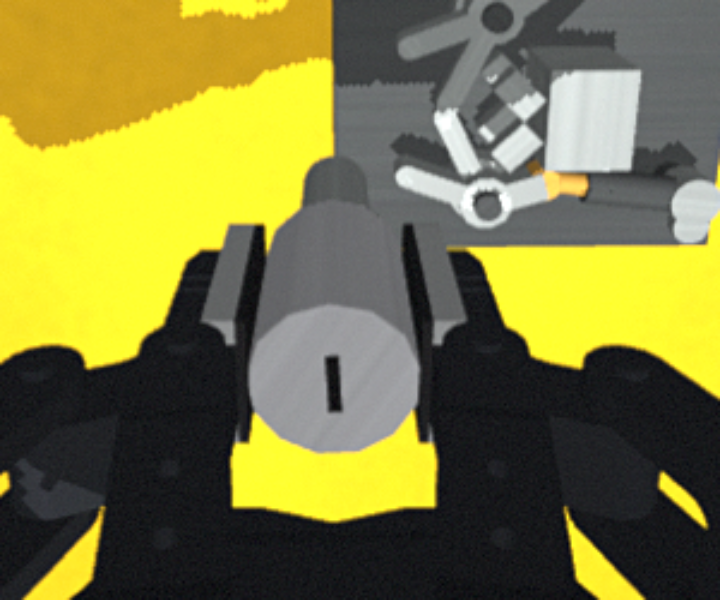

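Run:
```python
from h import *
s=np.load("pics/w9s.npy",allow_pickle=True).item();C=cam("wrist",s)
o=np.array([.5205,-.2197]);t=-.8261;Rm=np.array([[np.cos(t),-np.sin(t)],[np.sin(t),np.cos(t)]])
f=lambda x,y:((x+.5)/2.4-.5+180,(y+.5)/2.4-.5+150)
for n,uv,z in[("pivL 2,34",(497,18),.055),("pivR 2,-34",(487,203),.055),("edge y-65",(460,246),.02),("edge y-65",(600,245),.02),("edge x-53",(333,50),.02),("edge x-53",(335,130),.02),("toeL",(400,47),.055),("toeR",(399,175),.055)]:
    print(n,((atz(C,[f(*uv)],z)[0,:2]-o)@Rm*1e3).round(1))
print("ee",((s["ee_pos"][:2]-o)@Rm*1e3).round(1))
```

```text
pivL 2,34 [ 1.3 32.7]
pivR 2,-34 [  1.5 -31.7]
edge y-65 [ -1.2 -66. ]
edge y-65 [ 54.6 -65.9]
edge x-53 [-51.4  14.4]
edge x-53 [-50.8 -16.8]
toeL [-29.6  23.4]
toeR [-29.1 -21.2]
ee [-50.9   5.8]
```

Converted, 0.099 m / 0.75 = 0.132, 0.007 m / 0.75 = 0.0093.

Call:
{"fn": "step_hand", "kwargs": {
  "deltas": [
    {"aperture":0.02,"sx":-0.0076,"sy":0.0093},
    {"aperture":0.02,"sx":-0.0076,"sy":0.0093,"sz":0.0533},
    {"aperture":0.02,"sx":-0.0076,"sy":0.0093,"sz":0.1067},
    {"aperture":0.02,"sx":-0.0076,"sy":0.0093,"sz":0.132},
    {"aperture":0.02,"sx":-0.0076,"sy":0.0093,"sz":0.132}
  ]
}}

```text
time_s: 12.35
ee_pos: [0.4907, -0.1882, 0.0683]
tcp_rot: [-2.927, -1.135, 0.003]
ft_force: [0.1, 0.3, -2.9]
opening: 0.0266
grip_force: 60.3
```

Call:
{"fn": "step_hand", "kwargs": {
  "deltas": [
    {"aperture":0.02,"sz":0.004},
    {"aperture":0.02,"sz":0.004}
  ]
}}

```text
time_s: 12.6
ee_pos: [0.4917, -0.1888, 0.067]
tcp_rot: [2.929, 1.134, 0.001]
ft_force: [-0.4, 0.1, -0.9]
opening: 0.0268
grip_force: 60.3
```

Run:
```python
from h import *
s=sensors.state();M=R.from_rotvec(s["tcp_rot"]).as_matrix()
t=-.8261;u=np.array([np.cos(t),np.sin(t)]);o=seat=np.array([.5205,-.2197]);Rm=np.array([[np.cos(t),-np.sin(t)],[np.sin(t),np.cos(t)]])
print("clamp pos",((s["ee_pos"][:2]-o)@Rm*1e3).round(1),s["ee_pos"],"to seat",M.T@(np.r_[seat,s["ee_pos"][2]]-s["ee_pos"]))
```

```text
clamp pos [-42.2  -0.3] [ 0.49166353 -0.18883818  0.0670182 ] to seat [5.19930266e-04 4.22341198e-02 5.25012995e-05]
```

Converted, 0.002 m / 0.75 = 0.0027.

Call:
{"fn": "step_hand", "kwargs": {
  "deltas": [
    {"aperture":0.02,"sz":0.0027},
    {"aperture":0.02,"sz":0.0027}
  ]
}}

```text
time_s: 12.85
ee_pos: [0.4915, -0.1888, 0.0646]
tcp_rot: [2.929, 1.134, 0.001]
ft_force: [1.1, -0.2, -1.3]
opening: 0.0266
grip_force: 60.3
```

Call:
{"fn": "step_hand", "kwargs": {
  "deltas": [
    {"aperture":0.02,"sy":0.0067},
    {"aperture":0.02,"sy":0.0133},
    {"aperture":0.02,"sy":0.0187},
    {"aperture":0.02,"sy":0.024}
  ]
}}

```text
time_s: 13.35
ee_pos: [0.5023, -0.2011, 0.0645]
tcp_rot: [-2.927, -1.134, 0.002]
ft_force: [-6.0, 7.1, 10.0]
opening: 0.0266
grip_force: 61.5
```

Converted, 0.015 m / 0.75 = 0.02, 0.012 m / 0.75 = 0.016.

Call:
{"fn": "step_hand", "kwargs": {
  "deltas": [
    {"aperture":0.02,"sy":0.0053},
    {"aperture":0.02,"sy":0.0107},
    {"aperture":0.02,"sy":0.016},
    {"aperture":0.02,"sy":0.02}
  ]
}}

```text
time_s: 13.85
ee_pos: [0.5074, -0.2081, 0.0637]
tcp_rot: [-2.918, -1.13, 0.013]
ft_force: [-27.7, 33.8, 36.9]
opening: 0.0268
grip_force: 76.2
```

Call:
{"fn": "step_hand", "kwargs": {
  "deltas": [
    {"aperture":0.02,"sy":0.004},
    {"aperture":0.02,"sy":0.008},
    {"aperture":0.02,"sy":0.0107},
    {"aperture":0.02,"sy":0.012}
  ]
}}

```text
time_s: 14.35
ee_pos: [0.5209, -0.221, 0.0646]
tcp_rot: [2.927, 1.134, 0.003]
ft_force: [3.2, -6.8, -4.2]
opening: 0.0267
grip_force: 62.3
```

Run:
```python
from h import *
s=sensors.state()
t=-.8261;o=np.array([.5205,-.2197]);Rm=np.array([[np.cos(t),-np.sin(t)],[np.sin(t),np.cos(t)]])
print("clamp pos",((s["ee_pos"][:2]-o)@Rm*1e3).round(1),"F",s["ft_force"][:2]@Rm,s["ft_force"][2],s["wrist_torque"])
```

```text
clamp pos [ 1.3 -0.6] F [ 7.15708856 -2.24181466] -4.1867181612026005 [-1.34466191 -0.74636749 -0.01297344]
```

Run:
```python
from h import *
s=sensors.state();t=-.8261;o=np.array([.5205,-.2197]);Rm=np.array([[np.cos(t),-np.sin(t)],[np.sin(t),np.cos(t)]])
for n in("wrist","scene"):
    p,d=grab_frame(n);C=cam(n,s);Q=cloud(C,d).reshape(-1,3);q=np.c_[(Q[:,:2]-o)@Rm,Q[:,2]]*1e3;c=p.reshape(-1,3)
    m=(q[:,2]>85)&(q[:,2]<103)&(q[:,0]>-20)&(q[:,0]<80)&(q[:,1]>65)&(q[:,1]<125);print(n,m.sum(),np.median(q[m],0) if m.any() else 0)
print(s["ee_pos"],s["ft_force"])
```

```text
wrist 609 [12.08677393 99.33024173 95.44684124]
scene 79 [ 15.62886751 109.03602557  97.84494075]
[ 0.5208976  -0.22103992  0.06464513] [ 3.20231411 -6.78194913 -4.18671816]
```

Call:
{"fn": "step_hand", "kwargs": {
  "deltas": [
    {"aperture":0.02,"sy":0.0013,"sz":0.0013},
    {"aperture":0.02,"sy":0.0013,"sz":0.0013}
  ]
}}

```text
time_s: 14.7
ee_pos: [0.5216, -0.2218, 0.0641]
tcp_rot: [2.927, 1.133, 0.003]
ft_force: [0.4, -4.7, 6.4]
opening: 0.0264
grip_force: 63.8
```

Converted, -0.09 m / 0.75 = -0.12, -0.04 m / 0.75 = -0.0533.

Call:
{"fn": "step_hand", "kwargs": {
  "deltas": [
    {"aperture":0.055},
    {"aperture":0.055},
    {"aperture":0.055},
    {"aperture":0.055,"sz":-0.0533},
    {"aperture":0.055,"sz":-0.12}
  ]
}}

```text
time_s: 15.32
ee_pos: [0.5195, -0.2201, 0.1535]
tcp_rot: [-2.928, -1.134, 0.002]
ft_force: [0.7, -0.8, 0.5]
opening: 0.0553
grip_force: 0.0
```

Call:
{"fn": "step_hand", "kwargs": {
  "deltas": [
    {"aperture":0.055,"sy":-0.08,"sz":-0.04},
    {"aperture":0.055,"sy":-0.12,"sz":-0.04},
    {"aperture":0.055,"sy":-0.12,"sz":-0.04}
  ]
}}

```text
time_s: 15.7
ee_pos: [0.4581, -0.1524, 0.1838]
tcp_rot: [-2.929, -1.136, 0.0]
ft_force: [0.6, -1.0, -0.1]
opening: 0.055
grip_force: 0.0
```

Run:
```python
from h import *
s=sensors.state();t=-.8261;o=np.array([.5205,-.2197]);Rm=np.array([[np.cos(t),-np.sin(t)],[np.sin(t),np.cos(t)]])
for n in("wrist","scene","top"):
    p,d=grab_frame(n);C=cam(n,s);Q=cloud(C,d).reshape(-1,3);q=np.c_[(Q[:,:2]-o)@Rm,Q[:,2]]*1e3
    m=(q[:,2]>85)&(q[:,2]<103)&(q[:,1]>85)&(np.hypot(q[:,0]-15,q[:,1]-105)<35);print(n,"lever",m.sum(),np.median(q[m],0) if m.any() else 0)
    m=(q[:,2]>94)&(q[:,2]<106)&(np.hypot(q[:,0],q[:,1])<25);print(n,"top",m.sum(),q[m].mean(0) if m.any() else 0,np.ptp(q[m],0) if m.any() else 0)
    for nm,a in (("short",77),("pin",5)):
        c=np.array([.5655,.2162])+.105*np.array([np.cos(np.radians(a)),np.sin(np.radians(a))]);k=(np.hypot(*(Q[:,:2]-c).T)<.02)&(Q[:,2]>.085)&(Q[:,2]<.125);print(nm,k.sum(),Q[k].mean(0) if k.any() else 0)
    if n!="top":
        r=p[100:400,150:550] if n=="wrist" else p[190:310,110:270];cv2.imwrite(f"pics/{n}F.png",cv2.resize(np.clip(r[:,:,::-1].astype(float)*1.4,0,255).astype(np.uint8),(640,480)))
```

```text
wrist lever 642 [  8.21358753 105.03844658  97.62197334]
wrist top 1208 [ 0.65595422 -1.38269316 99.31124989] [27.85955058 27.91900578  7.46717932]
short 0 0
pin 0 0
scene lever 81 [ 14.60856556 108.80478591  96.36374354]
scene top 149 [  4.34638345   0.35026769 100.50518279] [28.61233848 27.80758542  9.68204212]
short 104 [0.58877485 0.31075372 0.09626652]
pin 120 [0.67227667 0.2223419  0.1019582 ]
top lever 45 [  9.3138925  107.99821699  98.9712472 ]
top top 0 0 0
short 101 [0.58678578 0.31422519 0.09743407]
pin 37 [0.66633095 0.22371937 0.10410386]
```

View pics/wristF.png

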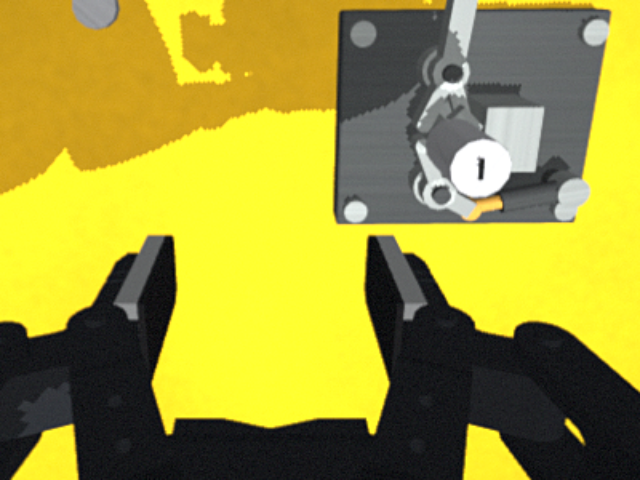

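The wrist picture shows the cylinder upright at the seat (slot at 480,167). The jaws are shut on its tail, with its top about 100 mm above the shelf and the lever back at about 0.1 rad. The short cylinder and pin still stand in the carousel.

```bash
python3 -c "
from workcell import robot, sensors, grab_frame, calibration
print(robot.close_job())"
```

```text
the job is handed in; nothing more can be done
None
```

The job is handed in at about 16 s: the long cylinder stands upright at the seat with the jaws shut on its tail, and the short cylinder and pin still stand in the carousel. I turned the dial about 1.80 rad clockwise rather than the stated 1.05–1.45, because two cameras put the middle of the gap there.

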